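# Lock the pouring plug of a storage jar without loosening its screw cap

## Robot

A 6-joint arm with a two-finger parallel gripper is mounted at the origin on the work surface. World frame = base frame: x ahead of the robot, y to its left, z up, the work surface at z = 0. Lengths are in m, angles in rad, forces in N, time in s.
With the tool pointing down it reaches from about 0.25 to 0.775 m from the base axis. Payload 4 kg.
Tool frame: the origin (TCP) lies on the centre line of the jaws, within the pads' length; the fingertips stand 19 mm ahead of it and the grasp point (between the pads) is the TCP (arm.tip_reach is the distance from the TCP to the fingertips, in m); z points along the fingers, y is the line along which they close (so a half turn about z gives the same grasp; the last joint's range is limited). The gripper opens to 85 mm and grips with 20 to 120 N. Pads are 22 mm wide; open, the fingers measure 114 mm over their backs; the gripper's body (76 mm by 85 mm) begins 54 mm behind the grasp point. The pads swing forward as they close: fully open they stand 13 mm farther back than shut.
Start: joints at [-1.215, 0.087, 1.371, -0, 1.684, -0.103], TCP at [0.244, -0.493, 0.25] pointing down, gripper open.
Joint ranges: [-3.1, 3.1], [-0.76, 2.03], [0.27, 2.55], [-1.08, 4.22], [0.17, 2.65], [-2.57, 2.57]. Speed limits (rad/s): [2.79, 2.79, 3.14, 3.14, 3.14, 3.14].

## Interface

Orientations are given as [roll, pitch, yaw] about the fixed x, y, z axes, in that order (R = Rz(yaw) Ry(pitch) Rx(roll)).
In Python, from bench import arm gives the robot as it stands. The module is installed in compiled form; this text tells all that it offers.
- The arm moves only by the tool apply_moves, never from a script. Its argument "targets" is a list of rows, each an object of numbers: "x", "y", "z": the shift along the tool's x, y, z in cm; "twist": the turn about the tool's z in rad; "claw": the closure in counts, from 0 (fully open) to 255 (shut). In form: [{"x": .., "y": .., "z": .., "twist": .., "claw": ..}, ...]. A call has 1 to 5 rows; each row shifts and turns the commanded pose from where the row before left it, along the tool's axes as they then stand; what a row does not reach is not made up. A row lasts 1/10 s, in which the tool goes at most 50 mm and 8.59 degrees, less where a joint would pass 70% of its speed; a pose out of reach is approached as far as the arm can. A call with a gripper value outside its range is refused whole. The fingers move at their own pace and stop on an object; "squeeze" is the grip in N (left out, the last holds). Time passes only in rows, so rows that do not move let the fingers close. It gives the time, the measured TCP pose, the force, the opening and the grip force at its end, in the units of the state.
- arm.get_obs(): the state, without advancing time (a new reading comes with each control period).
- arm.read_camera(name): name is "side" or "top" or "wrist"; returns a dict with "frame" (400x640x3 uint8, red, green, blue), "z_map" (400x640 float32, m along the optical axis (not along the pixel's ray), 0 where there is no reading), "fx", "fy", "cx", "cy" (pixels), "camera_from_world" (4x4, takes a point from world to camera coordinates). Camera axes: x right, y down, z forward; pixel columns grow to the right and rows downward; lengths in m; the calibration is good to about 2 mm. A picture is of the moment at which its call begins.
- arm.finish_job(): hands the job in; it is judged then, once.
The state is a dict: "t": time; "joint_pos": joint angles; "qvel": joint speeds; "tau": joint torques, N m; "position": TCP position; "eef_rot": TCP orientation; "force": force on the tool from outside, world axes, zero at the start; "torque": the same for the moment, N m; "opening": opening from 0.0 (shut) to 1.0 (fully open); "grip_force": force on a finger pad.
Only numpy, scipy, OpenCV 4.12 (cv2) and the standard library are available. Lean on these libraries where they do the work, as an engineer would, in place of code of your own. Each camera call takes 0.05 s, during which the arm holds its last target. There are 200 camera calls.

## Task

The jar with the pouring plug (the small plug with a bar grip, in the middle of the big aluminium screw cap) has been left unlocked, its plug standing a little proud. Press the plug fully home first, then turn only the plug clockwise, seen from above, until its bar grip lines up with the two ribs on the cap, and let go. Do not let the screw cap turn on the jar, keep the jar standing where it is, and leave the other things on the table alone.

Things in the scene. Friction and masses are not known exactly. Their poses are not given: they have to be found in the camera images.
- grip (a point): Centre of the pouring plug's black bar grip. Bar: 44 mm long (point x), 12 mm wide (y, grip across it), 22 mm high (z up; 11 mm above and below this point), standing on the plug's round steel flange, 50 mm across. Plug home: this point is 18 mm above point cap_top and 14 mm above the top of the 58 mm collar round the plug's foot; fingers that bear on collar or cap can drag it.
- cap_top (a point): Centre of the flat top of the plug jar's screw cap, 106 mm above the table; z up, x along the line of the two ribs. Cap: aluminium, knurled, 104 mm across, 22 mm high. The metal collar in its middle rises 4 mm above this point; two black ribs, 16 by 6 mm, 3 mm high, point outward from the collar on opposite sides. Collar and ribs turn with the cap.
- stem (a joint): How far the plug stands proud, in m: 0 is fully home, 0.005 the highest. It starts 4 to 5 mm proud; a tight rubber seal resists with about 4 N (press with about 6 to 15 N) and it stays where it is left.
- plug (a joint): Angle of the plug on the cap, rad, growing counter-clockwise seen from above: 0 is bar in line with the ribs (locked), so the value is the angle left to turn clockwise. Starts at 1.0 to 1.35. Bayonet: more than 1.5 mm proud, its lugs are blocked at about 0.9 and turning harder drags the cap. Home, it turns against 0.03 N m to a stop at -0.08; forcing past the stop drags the cap.
- cap (a joint): Angle of the screw cap on the jar, in rad, positive counter-clockwise seen from above (loosening). It starts at 0 and is only finger-tight: about 0.12 N m turns it.
- jar: The squat glass jar of beans that carries the cap with the plug: 120 mm in diameter, 94 mm high, loose on the table, about 1.0 to 1.4 kg with cap and plug. Origin at the centre of its underside, z up.
- plain_jar: Bystander: a like glass jar, 120 mm in diameter and 106 mm high, with a plain flat screw cap without a plug. Origin at the centre of its underside.
- press: Bystander: round aluminium tortilla press, closed, about 190 mm across and 85 mm high, its lever (18 mm thick) lying over the top. Origin at the centre of its underside.
- pots: Bystander: two blue enamel pots with lids on, stacked, 185 mm across (225 mm over the side handles) and 207 mm high. Origin at the centre of the underside.
- spoon: Bystander: wooden spoon, 280 mm long, 14 mm thick, bowl 56 mm across, lying on the table. Origin under its middle.

How it is judged:
By the outcome, as a careful person would: the job done as asked, in the order asked, and still so for the second after the job is handed in, with the robot touching nothing.
It also fails if it takes over 40 s, if anything falls off the work surface, if the arm or the gripper's body presses on something with over 40 N, if the wrist force passes 120 N, or if a joint passes its speed limit or range.

## Working session

There is one attempt and no reset: what is moved stays moved. The work goes in short steps, Python scripts to look and compute and a tool call to move; the robot and the scene stay as the last step left them, time stands still between calls to the robot, and variables do not carry over. Pictures are saved under pics/ and viewed, at most 10 in all, crops included, and the job is handed in when it is done.

Besides the shell and the picture viewer there is one more tool, called as a command line: name --argument value ..., lists and objects as JSON in quotes. apply_moves: Moves the arm, as the interface text tells. Its arguments: {"type":"object","properties":{"targets":{"type":"array","items":{"type":"object","properties":{"x":{"type":"number"},"y":{"type":"number"},"z":{"type":"number"},"twist":{"type":"number"},"claw":{"type":"number"}}}},"squeeze":{"type":"number"}},"required":["targets"]}

```bash
mkdir -p pics; cat > h.py <<'E'
import numpy as np, cv2
from bench import arm
def cam(n):
    c=arm.read_camera(n); return c
def save(c,f,crop=None,s=1):
    im=c["frame"][:,:,::-1]
    if crop: x0,y0,x1,y1=crop; im=im[y0:y1,x0:x1]
    cv2.imwrite("pics/"+f,cv2.resize(im,None,fx=s,fy=s,interpolation=cv2.INTER_CUBIC))
def world(c,u,v,z=None):
    T=np.linalg.inv(c["camera_from_world"]); u=np.asarray(u,float); v=np.asarray(v,float)
    r=np.stack([(u-c["cx"])/c["fx"],(v-c["cy"])/c["fy"],np.ones_like(u)],-1)
    if z is None:
        d=c["z_map"][v.astype(int),u.astype(int)]; return (r*d[...,None])@T[:3,:3].T+T[:3,3]
    w=r@T[:3,:3].T; return T[:3,3]+w*((z-T[2,3])/w[...,2])[...,None]
E
python3 - <<'E'
from h import *
c=cam("top"); save(c,"top.png"); np.savez("top.npz",**c)
c=cam("side"); save(c,"side.png"); 
o=arm.get_obs(); print(o)
E
```

```text
{'t': 0.1, 'joint_pos': array([-1.21508012e+00,  8.79204539e-02,  1.37214693e+00,  2.12576357e-05,
        1.68358739e+00, -1.03080251e-01]), 'qvel': array([ 0.000837  , -0.00174947, -0.0043366 , -0.0006852 ,  0.00032864,
        0.00178172]), 'tau': array([ 1.89799488e-03, -3.53015220e+01, -3.14219320e+01, -7.32830654e-05,
        7.94471009e-03, -4.83353517e-06]), 'position': array([ 0.24344411, -0.49272525,  0.24921239]), 'eef_rot': array([-3.13954366e+00, -2.33202597e-04,  4.58798589e-01]), 'force': array([-0.93026408, -0.77340892, -0.42348456]), 'torque': array([ 0.0495166 , -0.09091066, -0.03889977]), 'grip_force': 0.0, 'opening': 0.9993381542935907}
```

View pics/top.png

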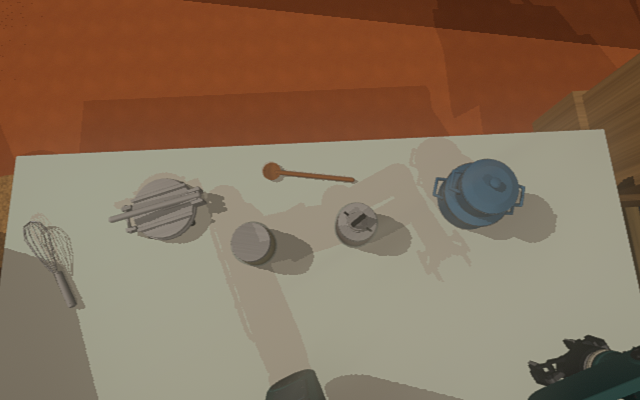

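View pics/side.png

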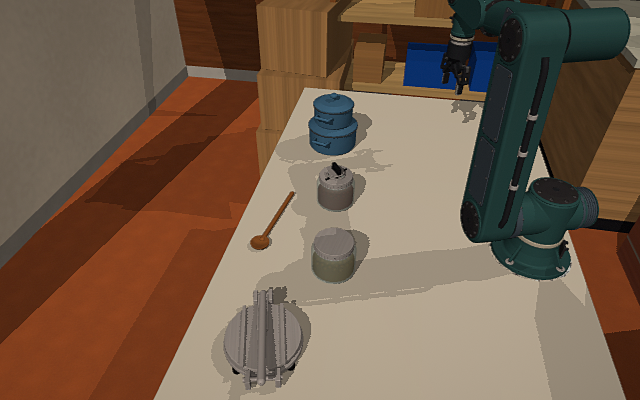

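The top view shows the plug jar's cap at about (357,222), with the bar running from (352,228) to (368,215). The plain jar is at (253,243), the pots at (483,190) and the spoon above.

```bash
python3 - <<'E'
from h import *
c=dict(np.load("top.npz"))
save(c,"crop.png",(325,192,389,252),9)
V,U=np.mgrid[192:252,325:400]; P=world(c,U.ravel(),V.ravel()).reshape(-1,3)
for lo,hi in ((.098,.114),(.118,.15)):
    m=(P[:,2]>lo)&(P[:,2]<hi); Q=P[m]; (cx,cy),r=cv2.minEnclosingCircle(Q[:,:2].astype(np.float32)); print(m.sum(),cx,cy,r,Q.mean(0),Q.max(0))
    if lo>.11:
        w,v=np.linalg.eigh(np.cov(Q[:,:2].T)); print(np.arctan2(v[1,1],v[0,1]))
print(world(c,np.array([357.,483,253,353]),np.array([223.,190,243,181])))
E
```

```text
895 0.575333297252655 -0.11357270926237106 0.053244639188051224 [ 0.5730878  -0.11231371  0.10705413] [ 0.62657518 -0.06070587  0.11395302]
208 0.5747833847999573 -0.11367317289113998 0.02462112344801426 [ 0.57453331 -0.11290412  0.12753745] [ 0.59827167 -0.08933959  0.14491637]
2.222450086734933
[[ 0.56608368 -0.11120105  0.13320445]
 [ 0.62692708 -0.42912287  0.1832758 ]
 [ 0.52960686  0.16503348  0.10900279]
 [ 0.7140537  -0.12041793  0.01035027]]
```

View pics/crop.png

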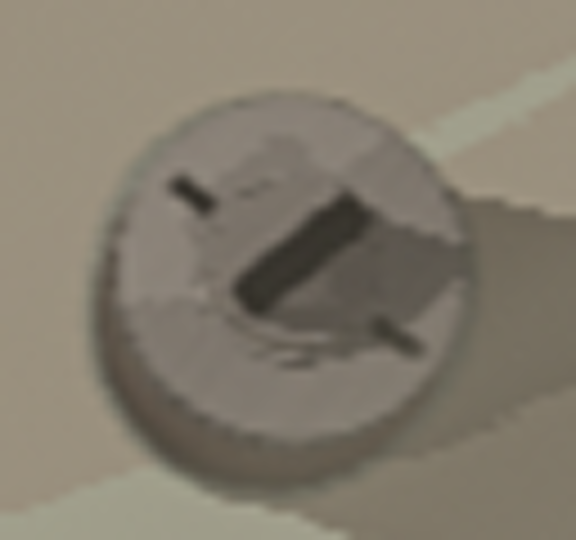

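The cap centre is at (0.5745, -0.113) with r=53 mm, which fits the given size. In the enlarged crop the ribs are at (190,193) and (398,337), so yaw is about 0.97. The bar runs (250,300) to (360,205), so yaw is about 2.28 and the plug angle about 1.3. I'm going above it now.

apply_moves --targets '[{"x":3.1,"y":-1.3,"claw":0},{"x":3.1,"y":-1.3},{"x":3.1,"y":-1.3},{"x":3.1,"y":-1.3},{"x":3.1,"y":-1.3}]'

```text
validation failed for argument at $.ta...
```

apply_moves --targets '[{"x":3.1,"y":-1.3},{"x":3.1,"y":-1.3},{"x":3.1,"y":-1.3},{"x":3.1,"y":-1.3},{"x":3.1,"y":-1.3}]'

```text
validation failed for argument at $.ta...
```

apply_moves --targets '[{"x":3.1,"y":-1.3},{"x":3.1,"y":-1.3},{"x":3.1,"y":-1.3},{"x":3.1,"y":-1.3},{"x":3.1,"y":-1.3}]'

```text
validation failed for argument at $.ta...
```

apply_moves --targets '[{"twist":-0.14},{"twist":-0.14},{"twist":-0.14},{"twist":-0.14},{"twist":-0.14}]'

```text
validation failed for argument at $.ta...
```

apply_moves --targets '[{"twist":-0.14},{"twist":-0.14},{"twist":-0.14},{"twist":-0.14},{"twist":-0.14}]'

```text
validation failed for argument at $.ta...
```

apply_moves --targets '[{"twist":-0.14},{"twist":-0.14},{"twist":-0.14},{"twist":0},{"twist":0}]'

```text
validation failed for argument at $.ta...
```

```bash
python3 - <<'E'
from h import *
c=cam("wrist"); save(c,"w1.png"); np.savez("w1.npz",**c)
o=arm.get_obs(); print(o["t"],o["position"],o["eef_rot"],o["joint_pos"],o["force"])
E
```

```text
0.15 [ 0.24346061 -0.49279018  0.24940162] [-3.13986618e+00 -1.95670575e-04  4.58778451e-01] [-1.21509089e+00  8.78095669e-02  1.37189346e+00  1.71031843e-05
  1.68362706e+00 -1.03071277e-01] [-0.77331421 -0.25165814 -0.59764989]
```

View pics/w1.png

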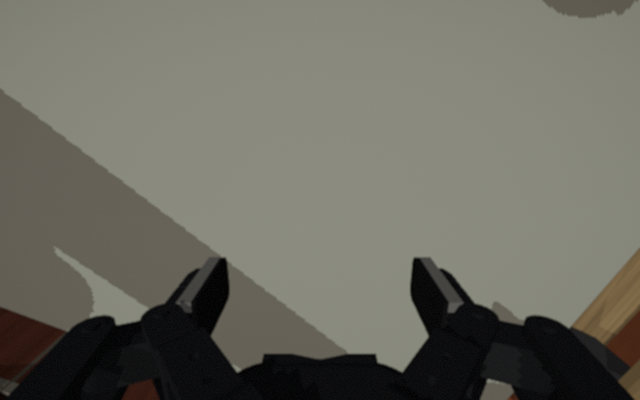

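The calls were refused because the rows need every key. The wrist picture shows only the empty table and the two fingers, at (215,270) and (425,270). I'll send a full row first.

apply_moves --targets '[{"x":3.1,"y":-1.3,"z":0,"twist":0,"claw":0},{"x":3.1,"y":-1.3,"z":0,"twist":0,"claw":0},{"x":3.1,"y":-1.3,"z":0,"twist":0,"claw":0},{"x":3.1,"y":-1.3,"z":0,"twist":0,"claw":0},{"x":3.1,"y":-1.3,"z":0,"twist":0,"claw":0}]'

```text
t: 0.65
position: [0.3543, -0.365, 0.2499]
eef_rot: [-3.141, 0.0, 0.458]
force: [-0.1, -0.0, 0.2]
opening: 0.995
grip_force: 0.0
```

apply_moves --targets '[{"x":3.1,"y":-1.3,"z":0,"twist":0,"claw":0},{"x":3.1,"y":-1.3,"z":0,"twist":0,"claw":0},{"x":3.1,"y":-1.3,"z":0,"twist":0,"claw":0},{"x":3.1,"y":-1.3,"z":0,"twist":0,"claw":0},{"x":3.1,"y":-1.3,"z":0,"twist":0,"claw":0}]'

```text
t: 1.15
position: [0.4646, -0.238, 0.2499]
eef_rot: [-3.141, 0.0, 0.459]
force: [1.4, -0.5, 0.7]
opening: 1.003
grip_force: 0.0
```

apply_moves --targets '[{"x":3.1,"y":-1.3,"z":0,"twist":0,"claw":0},{"x":3.1,"y":-1.3,"z":0,"twist":0,"claw":0},{"x":3.1,"y":-1.3,"z":0,"twist":0,"claw":0},{"x":3.1,"y":-1.3,"z":0,"twist":0,"claw":0},{"x":3.1,"y":-1.3,"z":0,"twist":0,"claw":0}]'

```text
t: 1.65
position: [0.5747, -0.1111, 0.2498]
eef_rot: [-3.141, 0.001, 0.459]
force: [0.3, 0.8, -0.7]
opening: 1.0
grip_force: 0.0
```

apply_moves --targets '[{"x":0,"y":0,"z":0,"twist":-0.14,"claw":0},{"x":0,"y":0,"z":0,"twist":-0.14,"claw":0},{"x":0,"y":0,"z":0,"twist":-0.14,"claw":0},{"x":0,"y":0,"z":0,"twist":-0.14,"claw":0},{"x":0,"y":0,"z":0,"twist":-0.14,"claw":0}]'

```text
t: 2.15
position: [0.574, -0.1122, 0.2497]
eef_rot: [-3.141, 0.0, 1.165]
force: [-0.9, 0.2, -0.0]
opening: 1.001
grip_force: 0.0
```

apply_moves --targets '[{"x":0,"y":0,"z":0,"twist":-0.14,"claw":0},{"x":0,"y":0,"z":0,"twist":-0.14,"claw":0},{"x":0,"y":0,"z":0,"twist":-0.14,"claw":0},{"x":0,"y":0,"z":0,"twist":-0.14,"claw":0},{"x":0,"y":0,"z":0,"twist":-0.14,"claw":0}]'

```text
t: 2.65
position: [0.5739, -0.1123, 0.2497]
eef_rot: [-3.141, -0.0, 1.865]
force: [0.3, 0.3, 0.1]
opening: 1.001
grip_force: 0.0
```

apply_moves --targets '[{"x":0,"y":0,"z":0,"twist":-0.14,"claw":0},{"x":0,"y":0,"z":0,"twist":-0.14,"claw":0},{"x":0,"y":0,"z":0,"twist":-0.14,"claw":0},{"x":0,"y":0,"z":0,"twist":0,"claw":0},{"x":0,"y":0,"z":0,"twist":0,"claw":0}]'

```text
t: 3.15
position: [0.574, -0.1124, 0.2499]
eef_rot: [-3.141, -0.001, 2.276]
force: [0.3, -0.2, 0.3]
opening: 0.996
grip_force: 0.0
```

```bash
python3 - <<'E'
from h import *
c=cam("wrist"); save(c,"w2.png"); np.savez("w2.npz",**c)
o=arm.get_obs(); print(o["t"],o["position"],o["eef_rot"],o["joint_pos"],o["force"])
E
```

```text
3.2 [ 0.57404674 -0.11233769  0.250027  ] [-3.14127874e+00 -3.81410901e-04  2.27639930e+00] [-2.90137142e-01  1.65658522e-01  1.28411976e+00 -5.63938073e-05
  1.69230517e+00 -9.95746995e-01] [-0.1554459  -0.31358125  0.11503427]
```

View pics/w2.png

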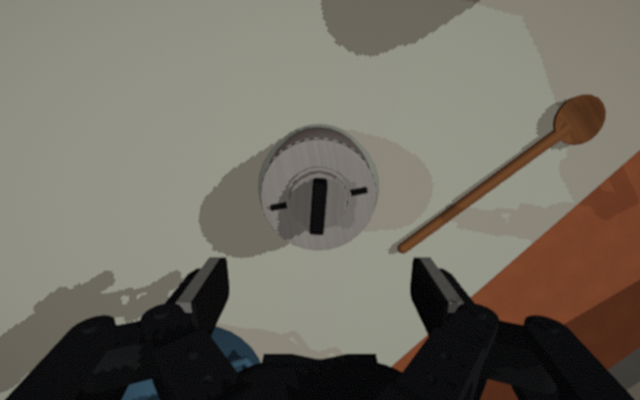

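In the wrist view the bar top runs from about (319.5,180) to (317,234). The ribs are centred at about (279,206) and (359,190.5).

```bash
python3 - <<'E'
from h import *
c=dict(np.load("w2.npz"))
b=world(c,[319.5,317],[180,234],.1395); r=world(c,[279,359],[206,190.5],.109)
for q in (b,r):
    d=q[0]-q[1]; print(q.mean(0),np.linalg.norm(d),np.arctan2(d[1],d[0])%np.pi)
V,U=np.mgrid[110:260,250:390]; P=world(c,U.ravel(),V.ravel()).reshape(-1,3)
for lo,hi in ((.102,.112),(.132,.145)):
    Q=P[(P[:,2]>lo)&(P[:,2]<hi)]; ce,wh,a=cv2.minAreaRect(Q[:,:2].astype(np.float32)); print(len(Q),ce,wh,a,np.median(Q[:,2]),cv2.minEnclosingCircle(Q[:,:2].astype(np.float32)))
g=c["frame"].max(2).astype(int)
m=(g<45)[150:260,260:380].astype(np.uint8); n,_,st,ce=cv2.connectedComponentsWithStats(m); print([(s[4],k+[260,150]) for s,k in zip(st,ce) if s[4]>20])
E
```

```text
[ 0.57223029 -0.11452054  0.1395    ] 0.04497716841741407 2.2296635352372487
[ 0.57322372 -0.11527576  0.109     ] 0.0723265887930191 0.9035481678367439
7331 (0.5728397369384766, -0.11531662940979004) (0.10326816141605377, 0.1030585840344429) 88.81622314453125 0.10628249560675435 ((0.571946382522583, -0.11528570204973221), 0.05262322723865509)
797 (0.5729042291641235, -0.1156296506524086) (0.011986076831817627, 0.044059548527002335) 36.10478591918945 0.1393058524101999 ((0.5730588436126709, -0.11543399840593338), 0.02223973162472248)
[(np.int32(12298), array([319.62188974, 204.49609693])), (np.int32(752), array([317.80851064, 205.75398936])), (np.int32(74), array([358.36486486, 190.95945946])), (np.int32(76), array([278.67105263, 205.90789474]))]
```

The bar centre is (0.573, -0.115) at yaw about 2.21, and the ribs are at about 0.907. The sizes (12 x 44 mm) and the height (0.139) match. Next I close the fingers and come down over the bar to press it.

apply_moves --targets '[{"x":-0.2,"y":-0.23,"z":0,"twist":0.065,"claw":255},{"x":0,"y":0,"z":2,"twist":0,"claw":255},{"x":0,"y":0,"z":2,"twist":0,"claw":255},{"x":0,"y":0,"z":2,"twist":0,"claw":255},{"x":0,"y":0,"z":1.5,"twist":0,"claw":255}]' --squeeze 30

```text
t: 3.7
position: [0.5732, -0.1153, 0.1737]
eef_rot: [-3.141, -0.001, 2.212]
force: [-0.1, -0.1, -0.3]
opening: 0.143
grip_force: 0.0
```

apply_moves --targets '[{"x":0,"y":0,"z":0,"twist":0,"claw":255},{"x":0,"y":0,"z":0,"twist":0,"claw":255},{"x":0,"y":0,"z":0,"twist":0,"claw":255},{"x":0,"y":0,"z":0,"twist":0,"claw":255},{"x":0,"y":0,"z":0.4,"twist":0,"claw":255}]'

```text
t: 4.2
position: [0.5746, -0.1157, 0.173]
eef_rot: [3.14, 0.003, 2.214]
force: [-0.2, -0.7, -0.3]
opening: -0.003
grip_force: 0.0
```

```bash
python3 - <<'E'
from h import *
c=cam("wrist"); save(c,"w3.png"); np.savez("w3.npz",**c)
o=arm.get_obs(); print(o["t"],o["position"],o["eef_rot"],o["opening"],o["force"],arm.tip_reach)
E
```

```text
4.25 [ 0.57385793 -0.11543574  0.17145419] [3.14112411e+00 7.78968775e-04 2.21370451e+00] -0.0031099653584618007 [-0.38348867 -0.19366627 -0.74740519] 0.019
```

View pics/w3.png

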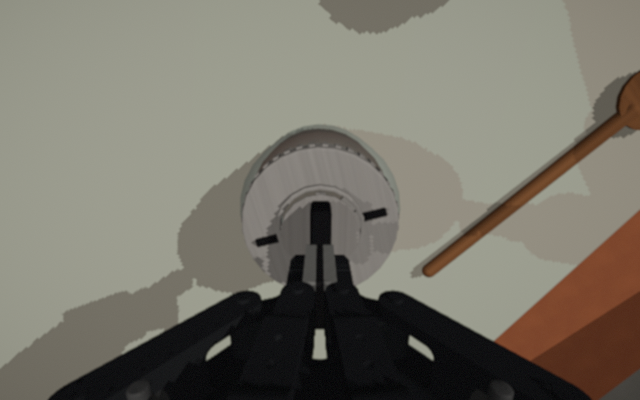

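The bar, centred at u=320 and running vertically, lies exactly under the closed fingertips at (320,250). Now pressing.

apply_moves --targets '[{"x":0,"y":0,"z":0.6,"twist":0,"claw":255},{"x":0,"y":0,"z":0.4,"twist":0,"claw":255},{"x":0,"y":0,"z":0.2,"twist":0,"claw":255},{"x":0,"y":0,"z":0.1,"twist":0,"claw":255},{"x":0,"y":0,"z":0.1,"twist":0,"claw":255}]'

```text
t: 4.75
position: [0.5734, -0.1153, 0.1579]
eef_rot: [-3.141, -0.0, 2.214]
force: [-2.9, 0.9, 3.6]
opening: 0.005
grip_force: 1.9
```

apply_moves --targets '[{"x":0,"y":0,"z":0.05,"twist":0,"claw":255},{"x":0,"y":0,"z":0.05,"twist":0,"claw":255}]'

```text
t: 4.95
position: [0.5736, -0.1153, 0.1568]
eef_rot: [-3.142, 0.0, 2.214]
force: [-3.5, 0.6, 3.1]
opening: -0.003
grip_force: 1.9
```

apply_moves --targets '[{"x":0,"y":0,"z":0.05,"twist":0,"claw":255},{"x":0,"y":0,"z":0.05,"twist":0,"claw":255},{"x":0,"y":0,"z":0.05,"twist":0,"claw":255}]'

```text
t: 5.25
position: [0.5736, -0.1154, 0.1548]
eef_rot: [-3.142, 0.0, 2.214]
force: [-2.0, 0.3, 4.2]
opening: -0.004
grip_force: 1.8
```

apply_moves --targets '[{"x":0,"y":0,"z":0.05,"twist":0,"claw":255},{"x":0,"y":0,"z":0.05,"twist":0,"claw":255}]'

```text
t: 5.45
position: [0.5737, -0.1154, 0.154]
eef_rot: [3.142, 0.0, 2.214]
force: [-4.1, 1.3, 5.8]
opening: -0.004
grip_force: 2.8
```

apply_moves --targets '[{"x":0,"y":0,"z":0.05,"twist":0,"claw":255},{"x":0,"y":0,"z":0,"twist":0,"claw":255}]'

```text
t: 5.65
position: [0.5737, -0.1154, 0.154]
eef_rot: [3.141, 0.0, 2.214]
force: [-3.4, 0.5, 6.4]
opening: 0.001
grip_force: 3.0
```

apply_moves --targets '[{"x":0,"y":0,"z":0.03,"twist":0,"claw":255},{"x":0,"y":0,"z":0,"twist":0,"claw":255}]'

```text
t: 5.85
position: [0.5737, -0.1154, 0.154]
eef_rot: [3.141, 0.001, 2.214]
force: [-3.5, 0.3, 6.9]
opening: 0.0
grip_force: 3.5
```

apply_moves --targets '[{"x":0,"y":0,"z":0.1,"twist":0,"claw":255},{"x":0,"y":0,"z":0.05,"twist":0,"claw":255},{"x":0,"y":0,"z":0,"twist":0,"claw":255}]'

```text
t: 6.15
position: [0.5738, -0.1154, 0.1539]
eef_rot: [3.141, 0.001, 2.214]
force: [-6.1, 1.4, 11.4]
opening: -0.001
grip_force: 5.6
```

The plug is home: it stopped at z=0.154 while the force rose to 11 N. I lift, open partly, and look before gripping.

apply_moves --targets '[{"x":0,"y":0,"z":-0.5,"twist":0,"claw":255},{"x":0,"y":0,"z":-1.5,"twist":0,"claw":255},{"x":0,"y":0,"z":-1.5,"twist":0,"claw":160},{"x":0,"y":0,"z":0,"twist":0,"claw":160},{"x":0,"y":0,"z":0,"twist":0,"claw":160}]'

```text
t: 6.65
position: [0.5743, -0.1156, 0.1874]
eef_rot: [3.14, 0.002, 2.214]
force: [0.2, 0.1, -0.1]
opening: 0.372
grip_force: 0.0
```

```bash
python3 - <<'E'
from h import *
c=cam("wrist"); save(c,"w4.png",(220,140,420,290),4); np.savez("w4.npz",**c)
o=arm.get_obs(); print(o["t"],o["position"],o["eef_rot"],o["opening"],o["force"])
V,U=np.mgrid[110:290,230:400]; P=world(c,U.ravel(),V.ravel()).reshape(-1,3)
Q=P[(P[:,2]>.129)&(P[:,2]<.142)]; print(len(Q),np.median(Q,0),cv2.minAreaRect(Q[:,:2].astype(np.float32)))
E
```

```text
6.7 [ 0.57380369 -0.115423    0.18649189] [3.14145962e+00 3.13323871e-04 2.21379584e+00] 0.37326969446398445 [ 0.65442665 -0.49747782  0.23163862]
1325 [ 0.57168978 -0.1138786   0.13502473] ((0.5729180574417114, -0.11552172899246216), (0.011875306256115437, 0.04425320774316788), 36.45622634887695)
```

View pics/w4.png

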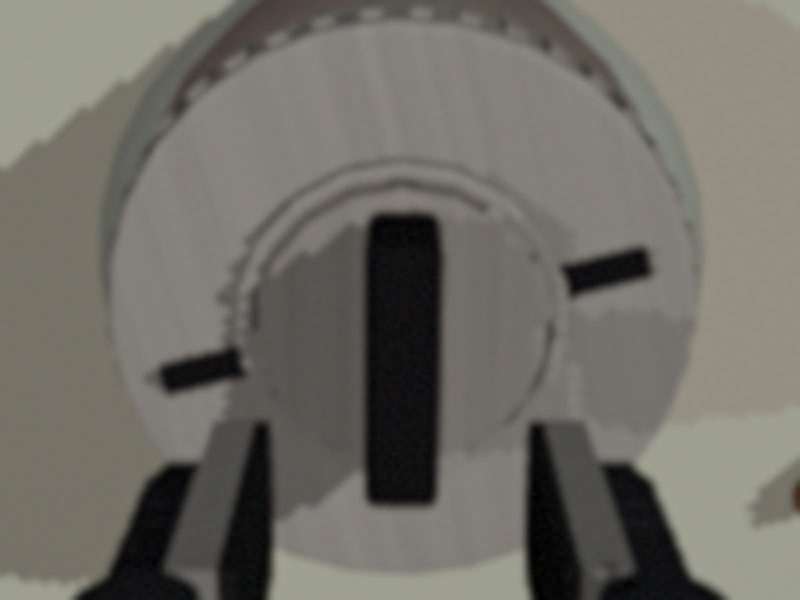

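The bar top measures z=0.135, so the plug is home. In the crop the bar (u≈402) sits centred between the fingers at 270 and 528. The ribs are at (200,371) and (610,270). Descending and gripping.

apply_moves --targets '[{"x":0,"y":0,"z":1.5,"twist":0,"claw":160},{"x":0,"y":0,"z":1.5,"twist":0,"claw":160},{"x":0,"y":0,"z":1.2,"twist":0,"claw":160},{"x":0,"y":0,"z":0.7,"twist":0,"claw":160},{"x":0,"y":0,"z":0,"twist":0,"claw":160}]'

```text
t: 7.2
position: [0.5725, -0.115, 0.1349]
eef_rot: [-3.139, -0.004, 2.214]
force: [0.4, 0.8, -0.9]
opening: 0.368
grip_force: 0.0
```

```bash
python3 - <<'E'
from h import *
c=dict(np.load("w4.npz"))
g=c["frame"].max(2).astype(int)
# ribs read off crop (crop/4 + offset)
u=lambda a:220+np.array(a)/4; v=lambda a:140+np.array(a)/4
r=world(c,u([200.,610]),v([371.,270]),.109); d=r[1]-r[0]; print(r.mean(0),np.linalg.norm(d),np.arctan2(d[1],d[0])%np.pi)
b=world(c,u([403.,401.5]),v([216.,500]),.135); d=b[1]-b[0]; print(b.mean(0),np.linalg.norm(d),np.arctan2(d[1],d[0])%np.pi)
E
```

```text
[ 0.57321046 -0.11569352  0.109     ] 0.07329224650904893 0.8986488998528362
[ 0.57134513 -0.11341999  0.135     ] 0.04657657493556583 2.208808058057887
```

apply_moves --targets '[{"x":0,"y":0,"z":-0.1,"twist":0,"claw":160},{"x":0,"y":0,"z":0,"twist":0,"claw":160}]'

```text
t: 7.4
position: [0.5743, -0.1156, 0.1396]
eef_rot: [3.14, 0.002, 2.214]
force: [-0.6, -0.0, -0.3]
opening: 0.374
grip_force: 0.0
```

apply_moves --targets '[{"x":0,"y":0,"z":0,"twist":0,"claw":195},{"x":0,"y":0,"z":0,"twist":0,"claw":205},{"x":0,"y":0,"z":0,"twist":0,"claw":215},{"x":0,"y":0,"z":0,"twist":0,"claw":225},{"x":0,"y":0,"z":0,"twist":0,"claw":235}]' --squeeze 25

```text
t: 7.9
position: [0.5745, -0.115, 0.1393]
eef_rot: [3.139, 0.001, 2.214]
force: [2.1, 2.0, 2.2]
opening: 0.132
grip_force: 26.6
```

apply_moves --targets '[{"x":0,"y":0,"z":0,"twist":0,"claw":255},{"x":0,"y":0,"z":0,"twist":0,"claw":255}]'

```text
t: 8.1
position: [0.5745, -0.1151, 0.1392]
eef_rot: [3.14, 0.001, 2.214]
force: [2.6, 3.0, 3.2]
opening: 0.132
grip_force: 26.7
```

apply_moves --targets '[{"x":0,"y":0.08,"z":0,"twist":0,"claw":255},{"x":0,"y":0,"z":0,"twist":0.04,"claw":255},{"x":0,"y":0,"z":0,"twist":0.04,"claw":255}]'

```text
t: 8.4
position: [0.5746, -0.115, 0.1392]
eef_rot: [3.141, 0.001, 2.132]
force: [2.2, 1.8, 4.0]
opening: 0.13
grip_force: 26.9
```

apply_moves --targets '[{"x":0,"y":0.05,"z":0,"twist":0.05,"claw":255},{"x":0,"y":0,"z":0,"twist":0.05,"claw":255},{"x":0,"y":0,"z":0,"twist":0.05,"claw":255},{"x":0,"y":0,"z":0,"twist":0.05,"claw":255},{"x":0,"y":0,"z":0,"twist":0.05,"claw":255}]'

```text
t: 8.9
position: [0.5749, -0.1148, 0.1392]
eef_rot: [3.141, 0.001, 1.882]
force: [2.1, 2.3, 4.9]
opening: 0.133
grip_force: 26.9
```

```bash
python3 - <<'E'
from h import *
o=arm.get_obs(); print(o["force"],o["torque"])
E
```

```text
[2.07059023 2.27985983 4.89447298] [ 0.34785107 -0.29244295  0.00301131]
```

apply_moves --targets '[{"x":0.05,"y":0.05,"z":0,"twist":0.05,"claw":255},{"x":0,"y":0,"z":0,"twist":0.05,"claw":255},{"x":0,"y":0,"z":0,"twist":0.05,"claw":255},{"x":0,"y":0,"z":0,"twist":0.05,"claw":255},{"x":0,"y":0,"z":0,"twist":0.05,"claw":255}]'

```text
t: 9.4
position: [0.5752, -0.1147, 0.1392]
eef_rot: [3.141, 0.002, 1.632]
force: [1.6, 0.6, 3.2]
opening: 0.132
grip_force: 26.9
```

apply_moves --targets '[{"x":0,"y":0,"z":0,"twist":0.05,"claw":255},{"x":0,"y":0,"z":0,"twist":0.05,"claw":255},{"x":0,"y":0,"z":0,"twist":0.05,"claw":255},{"x":0,"y":0,"z":0,"twist":0.05,"claw":255},{"x":0,"y":0,"z":0,"twist":0.05,"claw":255}]'

```text
t: 9.9
position: [0.5754, -0.1147, 0.1392]
eef_rot: [3.14, 0.001, 1.382]
force: [2.8, 0.2, 3.9]
opening: 0.132
grip_force: 26.9
```

```bash
python3 - <<'E'
from h import *
o=arm.get_obs(); print(o["force"],o["torque"],o["eef_rot"])
c=cam("wrist"); save(c,"w5.png",(200,100,440,280),3); np.savez("w5.npz",**c)
E
```

```text
[2.84115012 0.22567676 3.89077336] [ 0.06135783 -0.38124416  0.05377065] [3.14002329e+00 1.32503850e-03 1.38158394e+00]
```

View pics/w5.png

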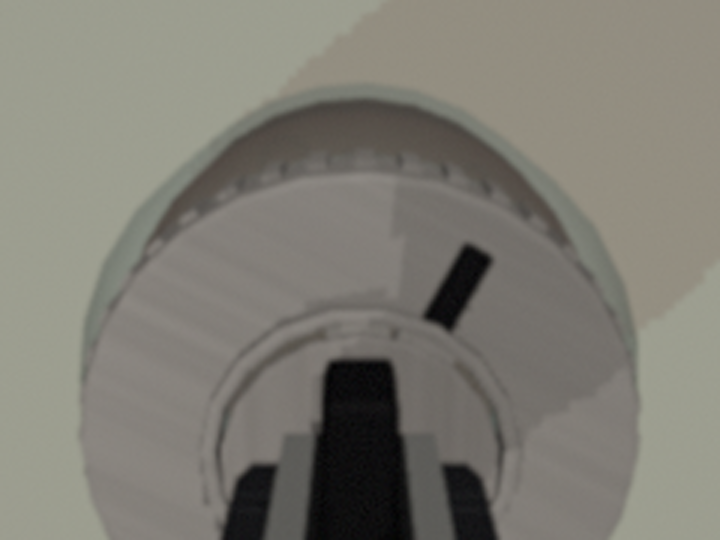

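The cap hasn't turned and the plug follows the grip, with the front rib from (435,322) to (480,250) in the crop. I continue turning by about 0.45.

apply_moves --targets '[{"x":0,"y":0.05,"z":0,"twist":0.05,"claw":255},{"x":0,"y":0,"z":0,"twist":0.05,"claw":255},{"x":0,"y":0,"z":0,"twist":0.05,"claw":255},{"x":0,"y":0,"z":0,"twist":0.05,"claw":255},{"x":0,"y":0,"z":0,"twist":0.05,"claw":255}]'

```text
t: 10.45
position: [0.5757, -0.1148, 0.1392]
eef_rot: [3.14, 0.001, 1.132]
force: [1.4, 0.1, 4.5]
opening: 0.132
grip_force: 26.9
```

apply_moves --targets '[{"x":0,"y":0,"z":0,"twist":0.05,"claw":255},{"x":0,"y":0,"z":0,"twist":0.05,"claw":255},{"x":0,"y":0,"z":0,"twist":0.05,"claw":255},{"x":0,"y":0,"z":0,"twist":0.04,"claw":255},{"x":0,"y":0,"z":0,"twist":0,"claw":255}]'

```text
t: 10.95
position: [0.5759, -0.1149, 0.1392]
eef_rot: [3.14, 0.001, 0.944]
force: [2.2, -1.1, 4.5]
opening: 0.133
grip_force: 26.9
```

```bash
python3 - <<'E'
from h import *
o=arm.get_obs(); print(o["force"],o["torque"],o["eef_rot"])
c=cam("wrist"); np.savez("w6.npz",**c); im=c["frame"]
save(c,"w6.png",(200,100,440,280),3)
c=dict(np.load("w5.npz"))
r=world(c,200+np.array([436.,479])/3,100+np.array([322.,252])/3,.109); d=r[1]-r[0]; print(np.linalg.norm(d),np.arctan2(d[1],d[0])%np.pi, r)
E
```

```text
[ 2.23429681 -1.10153338  4.54748599] [-0.06460216 -0.34405967 -0.07818283] [3.13951032e+00 6.00383759e-04 9.44212137e-01]
0.014310714856738556 0.8707651029863991 [[ 0.59132287 -0.09314924  0.109     ]
 [ 0.60054243 -0.08220409  0.109     ]]
```

View pics/w6.png

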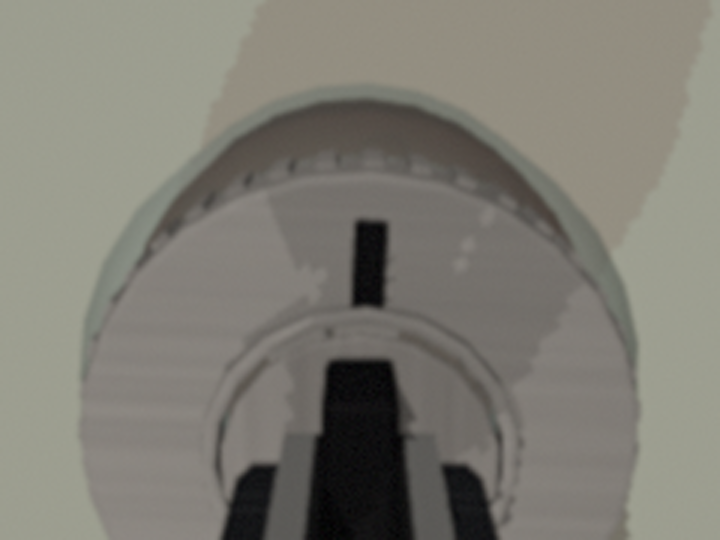

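The rib's middle at u≈370 is still about 10 px (1.9 mm at 37 mm radius) clockwise of the bar line at u=360. That leaves about 0.045 rad.

apply_moves --targets '[{"x":0,"y":0,"z":0,"twist":0.025,"claw":255},{"x":0,"y":0,"z":0,"twist":0.02,"claw":255},{"x":0,"y":0,"z":0,"twist":0,"claw":255}]'

```text
t: 11.3
position: [0.576, -0.1149, 0.1392]
eef_rot: [3.139, 0.0, 0.898]
force: [2.9, -1.6, 5.0]
opening: 0.132
grip_force: 27.0
```

apply_moves --targets '[{"x":0,"y":0,"z":0,"twist":0,"claw":220},{"x":0,"y":0,"z":0,"twist":0,"claw":200},{"x":0,"y":0,"z":0,"twist":0,"claw":170},{"x":0,"y":0,"z":0,"twist":0,"claw":160},{"x":0,"y":0,"z":0,"twist":0,"claw":160}]'

```text
t: 11.8
position: [0.5749, -0.1139, 0.1375]
eef_rot: [-3.139, 0.001, 0.899]
force: [-0.1, 0.7, 0.6]
opening: 0.37
grip_force: 0.0
```

apply_moves --targets '[{"x":0,"y":0,"z":-1,"twist":0,"claw":160},{"x":0,"y":0,"z":-2,"twist":0,"claw":160},{"x":0,"y":0,"z":-2,"twist":0,"claw":160},{"x":0,"y":0,"z":-2,"twist":0,"claw":160},{"x":0,"y":0,"z":0,"twist":0,"claw":160}]'

```text
t: 12.3
position: [0.5773, -0.1146, 0.2132]
eef_rot: [3.134, -0.003, 0.899]
force: [0.5, -0.1, 1.7]
opening: 0.37
grip_force: 0.0
```

```bash
python3 - <<'E'
from h import *
c=cam("wrist"); save(c,"w7.png",(220,120,420,270),4); np.savez("w7.npz",**c)
o=arm.get_obs(); print(o["t"],o["position"],o["eef_rot"],o["force"])
V,U=np.mgrid[110:290,230:400]; P=world(c,U.ravel(),V.ravel()).reshape(-1,3)
Q=P[(P[:,2]>.129)&(P[:,2]<.142)]; print(len(Q),np.median(Q,0),cv2.minAreaRect(Q[:,:2].astype(np.float32)))
E
```

```text
12.35 [ 0.5764995  -0.11436865  0.21093102] [ 3.13721248e+00 -1.64969877e-03  8.98839703e-01] [-0.31086171 -0.39803749  0.11613865]
1046 [ 0.57496571 -0.11388703  0.13507249] ((0.5737136602401733, -0.11546097695827484), (0.04386179521679878, 0.011882351711392403), 51.75972366333008)
```

View pics/w7.png

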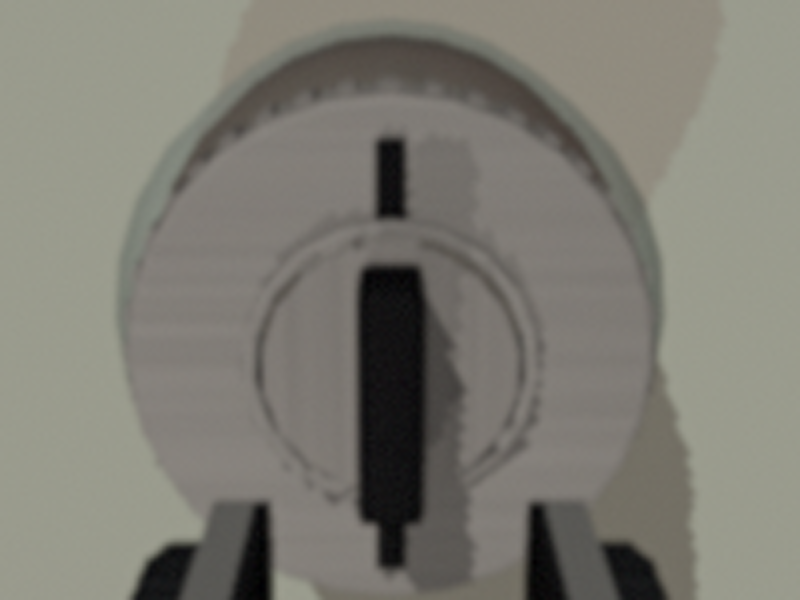

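The bar and both ribs (391,175 and 391,545) now lie on one line. The bar top is at z=0.135, so the plug is home, the rib yaw is unchanged at about 0.90, and the gripper is clear.

```bash
python3 -c "
from bench import arm
print(arm.finish_job())"
```

```text
the job is handed in; nothing more can be done
None
```

I pressed the plug fully home, then turned it clockwise until its bar lined up with the two ribs, and let go; by the last pictures the cap had not turned and the jar had moved less than about 1 mm, and I handed the job in at about 12 s.

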